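Click a socket onto the sprung square drive

ROBOT

A 7-joint arm with a two-finger parallel gripper is mounted at the origin on the work surface. World frame = base frame: x ahead of the robot, y to its left, z up, the work surface at z = 0. Lengths are in m, angles in rad, forces in N, time in s.
With the tool pointing down it reaches from about 0.425 to 0.925 m from the base axis. Payload 6.8 kg.
Tool frame: the origin (TCP) lies at the very end of the fingers, on their centre line; the grasp point (between the pads) lies 19 mm behind it (r.tcp_to_grasp is the distance from the TCP to the grasp point, in m); z points along the fingers, y is the line along which they close (so a half turn about z gives the same grasp; the last joint's range is limited). The gripper opens to 85 mm and grips with 20 to 120 N. Pads are 22 mm wide; open, the fingers measure 114 mm over their backs; the gripper's body (76 mm by 85 mm) begins 54 mm behind the grasp point. The pads swing forward as they close: fully open they stand 13 mm farther back than shut.
Start: joints at [1.233, 0.477, 0.022, 1.555, -0.011, 1.109, -0.083], TCP at [0.154, -0.657, 0.231] pointing down, gripper open.
Joint ranges: [-2.96, 2.96], [-0.34, 2.1], [-1.41, 1.46], [0.24, 2.44], [-1.37, 4.51], [0.17, 1.92], [-2.96, 2.96]. Speed limits (rad/s): [2.39, 2.39, 3.14, 3.14, 3.14, 3.14, 3.14].

INTERFACE

Orientations are given as a rotation vector (axis times angle).
In Python, from bench import r gives the robot as it stands.
- The arm moves only by the tool step_arm, never from a script. Its argument "moves" is a list of rows, each a list of 7 numbers: the shift along the tool's x, y, z in mm, then the turn, a rotation vector about the tool's x, y, z in rad, then the finger opening in mm, from 0 to 85.4. A call has 1 to 8 rows; each row is the pose to reach, as a shift and turn from the pose commanded when the call began, along the tool's axes at that moment; what a row does not reach only later rows make up. A row lasts 1/10 s, in which the tool goes at most 50 mm and 8.59 degrees, less where a joint would pass 70% of its speed; a pose out of reach is approached as far as the arm can. A call with a gripper value outside its range is refused whole. The fingers move at their own pace and stop on an object; "grip_force" is the grip in N (left out, the last holds). Time passes only in rows, so rows that repeat a pose let the fingers close. It gives the time, the measured TCP pose, the force, the opening and the grip force at its end, in the units of the state.
- r.get_obs(): the state, without advancing time (a new reading comes with each control period).
- r.grab_frame(name): name is "side" or "top"; returns a dict with "image" (480x640x3 uint8, red, green, blue), "depth" (480x640 float32, m along the optical axis (not along the pixel's ray), 0 where there is no reading), "mtx" (3x3 intrinsics, pixels), "rvec" (rotation vector, rad) and "tvec" (3), from world to camera coordinates, as OpenCV has them. Camera axes: x right, y down, z forward; pixel columns grow to the right and rows downward; lengths in m; the calibration is good to about 2 mm. A picture is of the moment at which its call begins.
- r.hand_in(): hands the job in; it is judged then, once.
The state is a dict: "clock": time; "joints": joint angles; "qvel": joint speeds; "tau": joint torques, N m; "tcp_pos": TCP position; "orientation": TCP orientation; "contact_force": force on the tool from outside, world axes, zero at the start; "moment": the same for the moment, N m; "grip_width": finger opening in m; "gripper_force": force on a finger pad.
Only numpy, scipy, OpenCV 4.12 (cv2) and the standard library are available. Lean on these libraries where they do the work, as an engineer would, in place of code of your own. Each camera call takes 0.05 s, during which the arm holds its last target. There are 200 camera calls.

TASK

Take the red-banded socket out of the tray and push it, square hole down, onto the square drive of the blue stand until the spring ball clicks into the socket, without dropping it on and without driving the sprung spindle down onto its stop. Then tug it gently upwards, so that the spindle rises a little above where it stood at first with the socket still on, to prove that it holds. Let go, leaving it clicked home and upright on the drive, and leave the other sockets and the tools where they are.

Things in the scene. Friction and masses are not known exactly. Their poses are not given: they have to be found in the camera images.
- socket_center (a point): centre (half-way up) of the red-banded steel socket: round barrel 42 mm across, 58 mm tall, 0.34 kg, red band round its upper end, standing square hole down on the tray's floor, 4 mm above the bench. On its axis, 29 mm above its lower end; z up along its axis; x and y square to the flats of its square hole.
- socket_mouth (a point): centre of the red-banded socket's lower end, the mouth of its square hole: 20.3 mm square, 26 mm deep, chamfered 1.75 mm at the mouth. Axes as the socket's. A groove in all four flats, 7.5 mm above this point, takes the spring ball, so it clicks in any of the four quarter-turns.
- drive_tip (a point): on the axis at the top of the bright 19 mm square drive (22 mm long, its last 3.5 mm tapering to 14 mm square) that points up out of the stand's spindle, 127 mm above the bench at rest. z up; x, y along the stand's foot. The square is turned by an unknown angle, up to 0.7 rad either way from square to the foot, NOT shown by this frame: see it, or turn the lightly pressed socket until it drops on.
- shoulder (a point): centre of the flat shoulder at the foot of the square drive, the top of the dark spindle, 32 mm across. A brass spring ball of 5 mm radius stands out 3 mm from one flat, 8 mm above this point. Pushing the socket past it takes about 4 to 12 N, and about 10 N pulls it off again. Clicked home, the socket's lower end is 0 to 1 mm above this point. The drive turns only stiffly (0.5 N m).
- stand: blue stand fixed to the bench: 130 mm square foot, 18 mm high, round column 62 to 80 mm across up to 75 mm high, the spindle standing out 30 mm above it. Origin under its centre, x and y along the foot's sides
- spindle (a joint): how far the sprung spindle is pressed down (m): 0 at rest, positive down, -0.006 at its upper stop, +0.018 at its hard lower stop. Its spring gives 1.2 N per mm; the resting socket's weight alone sinks it about 3 mm. It must not be pressed beyond +0.0165 (about 20 N).
- tray: grey steel tray fixed to the bench, 110 mm (its x) by 290 mm (its y), 16 mm high, walls and floor 4 mm. Origin under its centre. Three sockets stand in a row along its y, 90 mm apart, in any order.
- socket_blue_center (a point): centre of the blue-banded socket, 38 mm across, 54 mm tall, upright in the tray: leave alone
- socket_yellow_center (a point): centre of the yellow-banded socket, 45 mm across, 60 mm tall, upright in the tray: leave alone
- screwdriver: loose screwdriver with a red handle lying on the bench beyond the work: leave alone
- wrench: loose steel wrench lying on the bench beyond the work: leave alone

How it is judged:
By the outcome, as a careful person would: the job done as asked, in the order asked, and still so for the second after the job is handed in, with the robot touching nothing.
It also fails if it takes over 69 s, if anything falls off the work surface, if the arm or the gripper's body presses on something with over 40 N, if the wrist force passes 120 N, or if a joint passes its speed limit or range.

## Working session

There is one attempt and no reset: what is moved stays moved. The work goes in short steps, Python scripts to look and compute and a tool call to move; the robot and the scene stay as the last step left them, time stands still between calls to the robot, and variables do not carry over. Pictures are saved under pics/ and viewed, at most 10 in all, crops included, and the job is handed in when it is done.

Besides the shell and the picture viewer there is one more tool, called after "Request:" in YAML: its name, and indented under it one key for each argument. step_arm: Moves the arm, as the interface text tells. Its arguments: {"type":"object","properties":{"moves":{"type":"array","items":{"type":"array","items":{"type":"number"}}},"grip_force":{"type":"number"}},"required":["moves"]}

```bash
mkdir -p pics
python3 - <<'E'
from bench import r
import cv2,numpy as np
np.set_printoptions(precision=4,suppress=True)
for n in("top","side"):
    f=r.grab_frame(n); np.savez(f"pics/{n}0.npz",**f); cv2.imwrite(f"pics/{n}0.png",f["image"][:,:,::-1])
    R=cv2.Rodrigues(f["rvec"])[0]; print(n,f["mtx"].tolist(),(-R.T@f["tvec"].ravel()),R)
o=r.get_obs(); print(o)
E
```

```text
top [[513.7301017422341, 0.0, 312.7217611244568], [0.0, 513.7301017422341, 239.55732317950756], [0.0, 0.0, 1.0]] [ 0.389  -0.0161  1.1544] [[ 0.0133 -0.9998  0.0151]
 [-0.982  -0.0159 -0.1883]
 [ 0.1885 -0.0123 -0.982 ]]
side [[501.88690094200416, 0.0, 313.8828218619285], [0.0, 501.88690094200416, 237.85143321448342], [0.0, 0.0, 1.0]] [ 0.5667 -0.6617  0.8661] [[ 0.9997 -0.0212  0.0101]
 [-0.0095 -0.7588 -0.6512]
 [ 0.0214  0.651  -0.7588]]
{'clock': 0.1, 'joints': array([ 1.2329,  0.4777,  0.0223,  1.5563, -0.0115,  1.1093, -0.0831]), 'qvel': array([ 0.0003, -0.    ,  0.0011, -0.001 ,  0.001 , -0.0015, -0.0006]), 'tau': array([  0.0033, -59.7762,   1.613 , -28.1957,   0.0127,   0.005 ,
         0.    ]), 'tcp_pos': array([ 0.1536, -0.6567,  0.2305]), 'orientation': array([-3.1193, -0.3599,  0.0004]), 'contact_force': array([-0.0584, -0.2839,  0.7424]), 'moment': array([ 0.0513,  0.0592, -0.0846]), 'gripper_force': 0.0, 'grip_width': 0.08528632630373996}
```

View pics/top0.png

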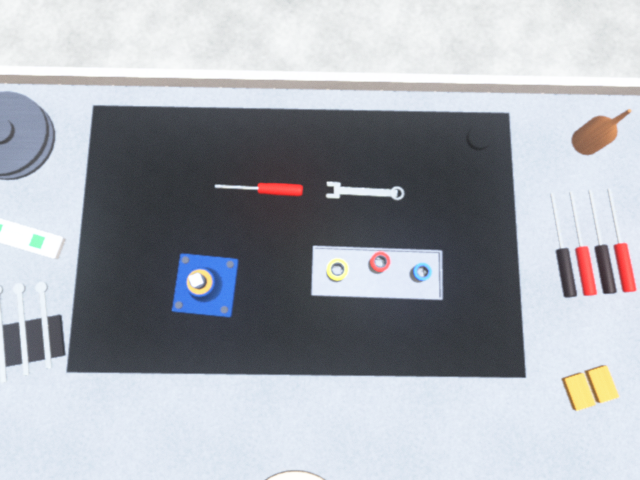

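View pics/side0.png

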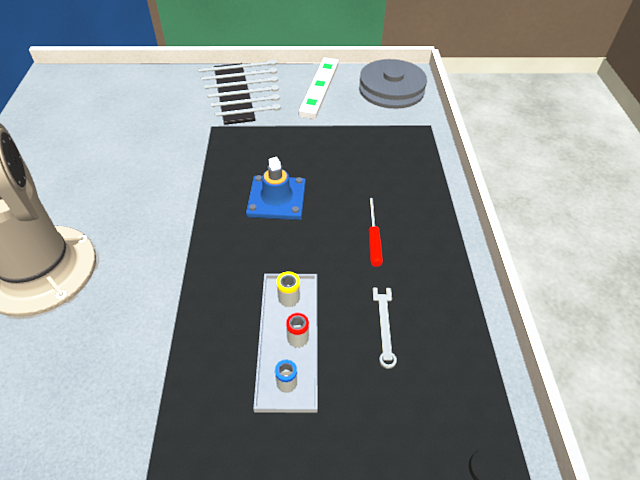

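Run:
```python
import cv2,numpy as np
t=cv2.imread("pics/top0.png");s=cv2.imread("pics/side0.png")
def c(i,x,y,w,h,k): return cv2.resize(i[y:y+h,x:x+w],None,fx=k,fy=k,interpolation=cv2.INTER_CUBIC)
a=np.hstack([c(t,170,260,40,30,10),c(t,360,247,40,30,10)])
b=np.hstack([c(s,255,150,40,30,10),c(s,278,308,40,30,10)])
cv2.imwrite("pics/crop0.png",np.vstack([a,b]))
```

```text
(no output)
```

View pics/crop0.png

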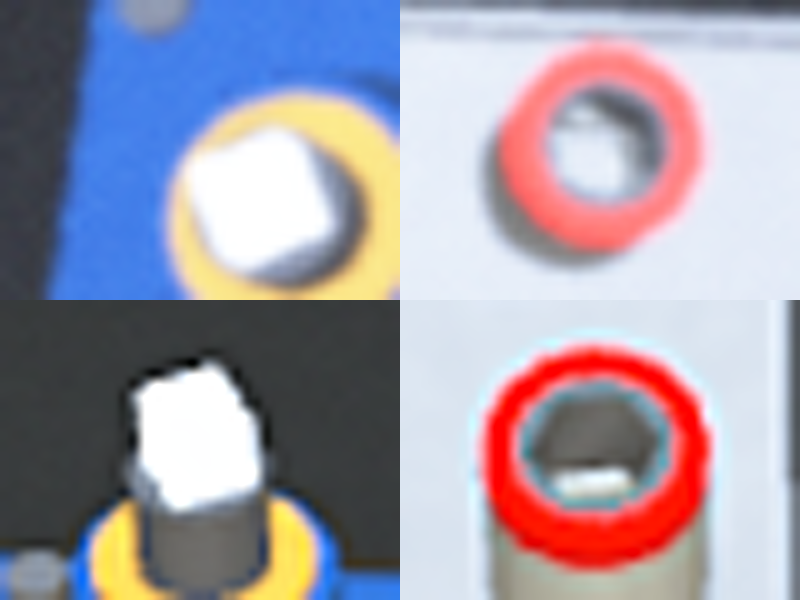

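```bash
cat > h.py <<'E'
import numpy as np,cv2
np.set_printoptions(precision=4,suppress=True)
def cam(f):
    R=cv2.Rodrigues(f["rvec"])[0]; return R,np.asarray(f["tvec"]).ravel(),f["mtx"]
def cloud(f):
    R,t,K=cam(f);v,u=np.mgrid[:480,:640];d=f["depth"]
    p=np.stack([(u-K[0,2])/K[0,0]*d,(v-K[1,2])/K[1,1]*d,d],-1)
    P=(p-t)@R; P[d==0]=np.nan; return P
def onplane(f,uv,z):
    R,t,K=cam(f);uv=np.atleast_2d(uv).astype(float)
    d=np.c_[(uv-K[[0,1],2])/K[0,0],np.ones(len(uv))]@R; c=-R.T@t
    return c+d*((z-c[2])/d[:,2:])
E
python3 - <<'E'
from h import *
for n in("top","side"):
    f=np.load(f"pics/{n}0.npz");P=cloud(f);im=f["image"].astype(int)
    print(n)
    box={"top":(360,247,40,30),"side":(278,308,40,30)}[n]
    m=np.zeros((480,640),bool);x,y,w,h=box;m[y:y+h,x:x+w]=1
    red=m&(im[...,0]>im[...,1]+60)&(P[...,2]>0.055)
    cs,_=cv2.findContours(red.astype(np.uint8),0,1); c=max(cs,key=cv2.contourArea)
    print("red",P[red].mean(0),red.sum(),onplane(f,cv2.fitEllipse(c)[0],0.062),P[red][:,:2].min(0),P[red][:,:2].max(0))
    x,y,w,h={"top":(170,260,50,40),"side":(255,150,40,30)}[n];m[:]=0;m[y:y+h,x:x+w]=1
    dr=m&(P[...,2]>0.117); q=P[dr]; print("drive",q.mean(0),len(q),q[:,2].max(),q[:,:2].min(0),q[:,:2].max(0))
    br=m&(im.min(-1)>190); v,u=np.nonzero(br); xy=onplane(f,np.c_[u,v],.124)[:,:2]
    print("bright",br.sum(),xy.mean(0),cv2.minAreaRect((xy*1000).astype(np.float32)))
    # stand foot / tray
    b=(im[...,2]>im[...,0]+80)&(abs(P[...,2]-.018)<.006)
    q=(P[b][:,:2]*1000).astype(np.float32); q=q[(np.abs(q-np.median(q,0))<110).all(1)]
    print("foot",cv2.minAreaRect(q))
f=np.load("pics/top0.npz")
C=np.array([[190,165],[285,125],[340,225],[245,270]])/10+[170,260]-.45
p=onplane(f,C,.1235);print(p,p.mean(0)); e=np.roll(p,-1,0)-p;print(np.hypot(*e[:,:2].T),np.degrees(np.arctan2(e[:,1],e[:,0])))
f=np.load("pics/side0.npz")
C=np.array([[555,475],[630,470],[530,445],[660,445]])/10+[278-40,308-30]-.45
p=onplane(f,C,.03);print(p);e=p[1]-p[0];print(np.degrees(np.arctan2(e[1],e[0])))
E
```

```text
top
red [ 0.5533 -0.1737  0.0628] 188 [[ 0.5536 -0.1745  0.062 ]] [ 0.5328 -0.1949] [ 0.5741 -0.1538]
drive [0.5019 0.2063 0.1268] 98 0.1326071246388457 [0.4903 0.1957] [0.5141 0.2189]
bright 183 [0.5014 0.2058] ((498.716064453125, 199.54400634765625), (47.505680084228516, 45.29652404785156), 7.27757453918457)
foot ((502.5835266113281, 207.18511962890625), (130.85203552246094, 130.08407592773438), 85.13822937011719)
side
red [ 0.5535 -0.1783  0.0616] 239 [[ 0.5537 -0.1776  0.062 ]] [ 0.5336 -0.1982] [ 0.5743 -0.1538]
drive [0.5024 0.2029 0.1243] 72 0.13069654090756266 [0.4915 0.1931] [0.5143 0.2133]
bright 133 [0.504  0.1946] ((504.5168762207031, 194.80145263671875), (24.498292922973633, 43.903873443603516), 2.1184935569763184)
foot ((502.5732116699219, 205.54293823242188), (135.0465545654297, 129.61770629882812), 85.7206039428711)
[[0.5082 0.2194 0.1235]
 [0.5166 0.2008 0.1235]
 [0.4966 0.1887 0.1235]
 [0.4873 0.2072 0.1235]] [0.5022 0.204  0.1235]
[0.0204 0.0234 0.0207 0.0242] [ -65.7492 -148.8053  116.732    30.2506]
[[ 0.5459 -0.1633  0.03  ]
 [ 0.5603 -0.1625  0.03  ]
 [ 0.5411 -0.1567  0.03  ]
 [ 0.566  -0.157   0.03  ]]
3.512504141192818
```

Request:
step_arm:
  moves:
    - [40,-30,0,0,0,0.04,85]
    - [80,-60,0,0,0,0.08,85]
    - [120,-90,0,0,0,0.12,85]
    - [160,-120,0,0,0,0.16,85]
    - [200,-150,0,0,0,0.2,85]
    - [240,-180,0,0,0,0.23,85]
    - [280,-210,0,0,0,0.23,85]
    - [320,-240,0,0,0,0.23,85]

```text
clock: 0.9
tcp_pos: [0.4115, -0.3488, 0.2312]
orientation: [-3.142, 0.001, 0.0]
contact_force: [0.5, -0.1, 0.1]
grip_width: 0.0853
gripper_force: 0.0
```

Request:
step_arm:
  moves:
    - [28,-34,10,0,0,0,85]
    - [56,-68,30,0,0,0,85]
    - [84,-102,50,0,0,0,85]
    - [112,-136,70,0,0,0,85]
    - [142,-173,90,0,0,0,85]
    - [142,-173,110,0,0,0,85]
    - [142,-173,110,0,0,0,85]

```text
clock: 1.6
tcp_pos: [0.5512, -0.1754, 0.1182]
orientation: [-3.14, -0.005, 0.009]
contact_force: [-0.7, -0.2, -0.4]
grip_width: 0.0851
gripper_force: 0.0
```

Run:
```python
from bench import r
import cv2,numpy as np
f=r.grab_frame("side");g=r.grab_frame("top"); np.savez("pics/s1.npz",**f)
c=lambda i,x,y,w,h,k: cv2.resize(i[y:y+h,x:x+w],None,fx=k,fy=k,interpolation=cv2.INTER_CUBIC)
cv2.imwrite("pics/s1.png",np.hstack([c(f["image"],230,240,130,150,3),c(g["image"],315,180,130,150,3)])[:,:,::-1])
o=r.get_obs();print(o["tcp_pos"],o["orientation"],o["contact_force"])
```

```text
[ 0.55179544 -0.17867388  0.12107456] [ 3.14121327e+00 -2.00428149e-03 -2.87005040e-03] [ 0.83352536 -0.03876661  0.99022618]
```

View pics/s1.png

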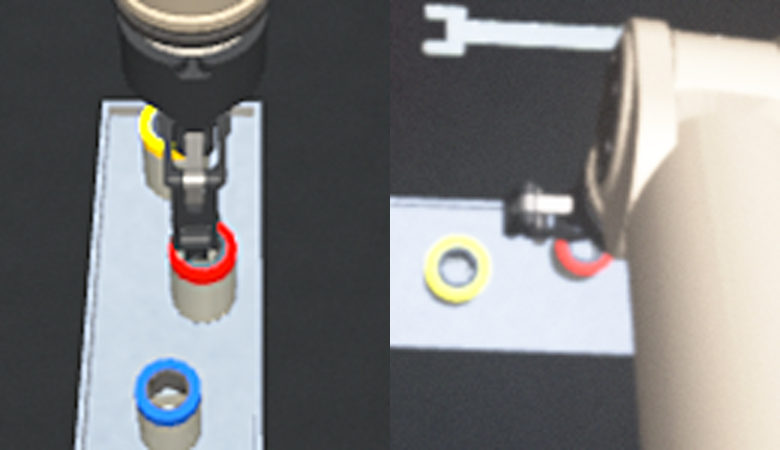

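Request:
step_arm:
  moves:
    - [2,0,20,0,0,0,85]
    - [2,0,45,0,0,0,85]
    - [2,0,70,0,0,0,85]
    - [2,0,88,0,0,0,85]
    - [2,0,97,0,0,0,85]
    - [2,0,97,0,0,0,85]

```text
clock: 2.3
tcp_pos: [0.554, -0.179, 0.0243]
orientation: [3.141, -0.004, -0.001]
contact_force: [0.2, -1.1, -0.4]
grip_width: 0.0849
gripper_force: 0.0
```

Request:
step_arm:
  grip_force: 60
  moves:
    - [0,0,0,0,0,0,60]
    - [0,0,0,0,0,0,50]
    - [0,0,0,0,0,0,44]
    - [0,0,0,0,0,0,38]
    - [0,0,0,0,0,0,30]
    - [0,0,0,0,0,0,30]
    - [0,0,0,0,0,0,30]
    - [0,0,0,0,0,0,30]

```text
clock: 3.1
tcp_pos: [0.5555, -0.1774, 0.0257]
orientation: [3.142, -0.0, 0.003]
contact_force: [-1.2, 1.7, 7.4]
grip_width: 0.0409
gripper_force: 59.8
```

Request:
step_arm:
  moves:
    - [0,0,-10,0,0,0,30]
    - [0,0,-30,0,0,0,30]
    - [0,0,-60,0,0,0,30]
    - [0,0,-95,0,0,0,30]
    - [0,0,-130,0,0,0,30]
    - [0,0,-150,0,0,0,30]
    - [0,0,-150,0,0,0,30]

```text
clock: 3.8
tcp_pos: [0.5566, -0.1783, 0.1779]
orientation: [3.14, -0.001, 0.01]
contact_force: [0.7, -0.8, -1.6]
grip_width: 0.041
gripper_force: 61.2
```

Run:
```python
from bench import r
import cv2,numpy as np
f=r.grab_frame("side"); np.savez("pics/s2.npz",**f)
c=lambda i,x,y,w,h,k: cv2.resize(i[y:y+h,x:x+w],None,fx=k,fy=k,interpolation=cv2.INTER_CUBIC)
cv2.imwrite("pics/s2.png",c(f["image"],240,180,130,100,6)[:,:,::-1])
for i in range(4):
  o=r.get_obs();print(o["tcp_pos"],o["orientation"],o["contact_force"],o["moment"],o["grip_width"])
```

```text
[ 0.55522453 -0.17798805  0.17557498] [ 3.14070874e+00 -5.63257294e-04  4.11360414e-03] [-0.40683925 -0.11016276 -3.67230145] [ 0.01997138  0.02060836 -0.0118613 ] 0.041180268769233384
[ 0.55522453 -0.17798805  0.17557498] [ 3.14070874e+00 -5.63257294e-04  4.11360414e-03] [-0.40683925 -0.11016276 -3.67230145] [ 0.01997138  0.02060836 -0.0118613 ] 0.041180268769233384
[ 0.55522453 -0.17798805  0.17557498] [ 3.14070874e+00 -5.63257294e-04  4.11360414e-03] [-0.40683925 -0.11016276 -3.67230145] [ 0.01997138  0.02060836 -0.0118613 ] 0.041180268769233384
[ 0.55522453 -0.17798805  0.17557498] [ 3.14070874e+00 -5.63257294e-04  4.11360414e-03] [-0.40683925 -0.11016276 -3.67230145] [ 0.01997138  0.02060836 -0.0118613 ] 0.041180268769233384
```

View pics/s2.png

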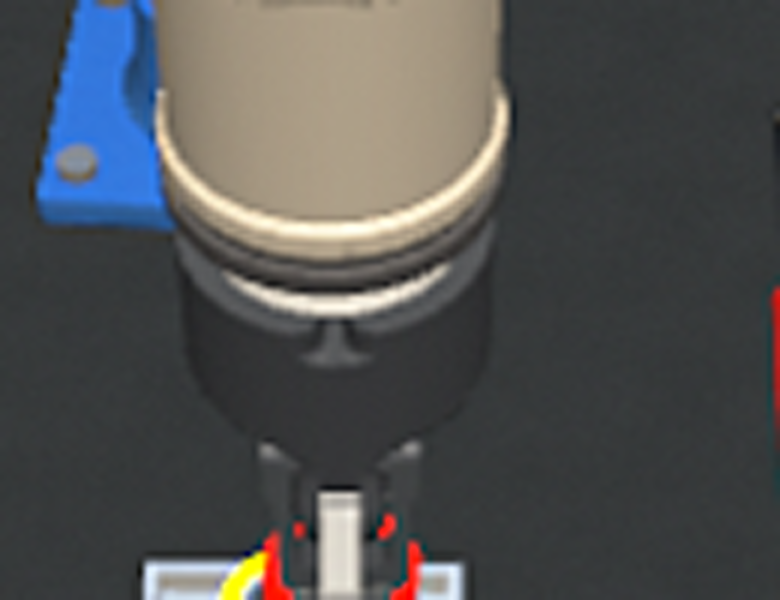

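Request:
step_arm:
  moves:
    - [-3,-20,0,0,0,-0.03,30]
    - [-8,-60,0,0,0,-0.09,30]
    - [-14,-100,0,0,0,-0.15,30]
    - [-19,-140,0,0,0,-0.21,30]
    - [-25,-180,0,0,0,-0.27,30]
    - [-30,-220,0,0,0,-0.33,30]
    - [-36,-260,0,0,0,-0.38,30]
    - [-41,-300,0,0,0,-0.42,30]

```text
clock: 4.65
tcp_pos: [0.5114, 0.1241, 0.1724]
orientation: [-3.071, -0.66, 0.006]
contact_force: [1.3, 0.3, -3.1]
grip_width: 0.0407
gripper_force: 61.2
```

Request:
step_arm:
  moves:
    - [11,-38,0,0,0,0,30]
    - [19,-66,0,0,0,0,30]
    - [23,-79,0,0,0,0,30]
    - [23,-79,0,0,0,0,30]
    - [23,-79,0,0,0,0,30]

```text
clock: 5.15
tcp_pos: [0.5021, 0.2024, 0.1732]
orientation: [3.071, 0.654, -0.003]
contact_force: [-0.0, -0.7, -2.3]
grip_width: 0.0412
gripper_force: 61.3
```

Run:
```python
from bench import r
import cv2,numpy as np
f=r.grab_frame("side");g=r.grab_frame("top"); np.savez("pics/s3.npz",**f)
c=lambda i,x,y,w,h,k: cv2.resize(i[y:y+h,x:x+w],None,fx=k,fy=k,interpolation=cv2.INTER_CUBIC)
cv2.imwrite("pics/s3.png",np.hstack([c(f["image"],240,120,70,100,6),c(g["image"],160,230,60,100,6)])[:,:,::-1])
o=r.get_obs();print(o["tcp_pos"],o["orientation"],o["contact_force"],o["moment"],o["grip_width"],o["joints"])
```

```text
[0.50274087 0.20152368 0.17365317] [ 3.07210616e+00  6.50371941e-01 -1.96722391e-03] [-0.35428576 -0.92347345 -3.14140131] [ 0.03282903  0.02589409 -0.01522012] 0.04076652447755921 [-0.15552139  0.35748134 -0.41863566  1.90930342  0.18185609  0.91313625
 -1.8161581 ]
```

View pics/s3.png

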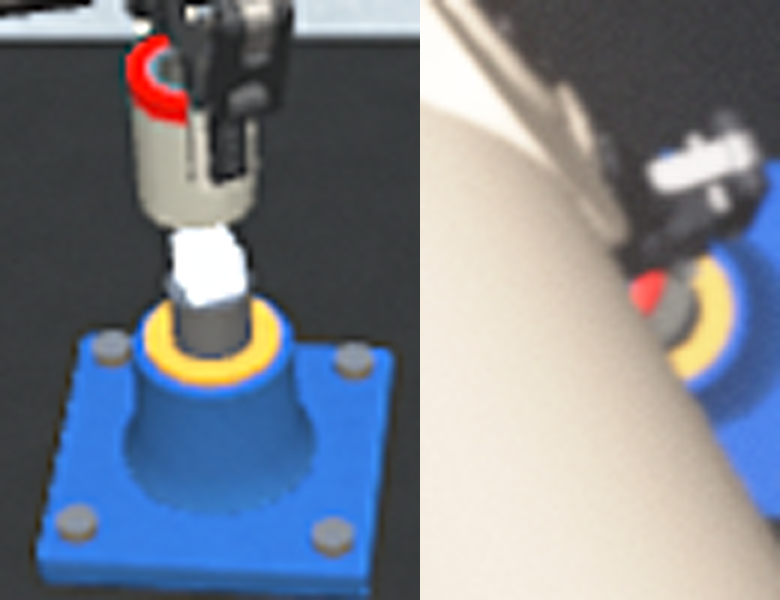

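Run:
```python
from h import *
from scipy.optimize import least_squares
f=np.load("pics/s3.npz");f={k:f[k] for k in f}
def proj(P): return cv2.projectPoints(np.atleast_2d(P).astype(float),f["rvec"],f["tvec"],f["mtx"],None)[0][:,0]
a=np.linspace(0,2*np.pi,361)
def rim(x,y,z,r): return proj(np.c_[x+r*np.cos(a),y+r*np.sin(a),z+0*a])
def s(x,y,z,r): 
    q=rim(x,y,z,r); return np.array([q[:,0].min(),q[:,0].max(),q[:,1].max()])
def fit(z,r,m,x0):
    m=np.array([m[0]/6+239.6,m[1]/6+239.6,m[2]/6+119.6])
    o=least_squares(lambda p:s(*p,z,r)-m,x0); return o.x,o.fun
print("socket",fit(.154,.021,[138,257,228],[.5,.2]))
print("spindle",fit(.075,.016,[175,250,356],[.5,.2]))
print("ringout",fit(.075,.031,[134,291,398],[.5,.2]))
P=cloud(f)
m=P[...,2]>.118; m[:, :]&=(np.hypot(P[...,0]-.5025,P[...,1]-.2)<.018)
q=P[m&(P[...,2]<.135)];print(q.mean(0),len(q))
q=P[(P[...,2]>.157)&(P[...,2]<.19)&(np.hypot(P[...,0]-.5025,P[...,1]-.2)<.03)&(f["image"].min(-1)>110)]
o=least_squares(lambda p:np.hypot(q[:,0]-p[0],q[:,1]-p[1])-.021,[.5,.2],loss="soft_l1",f_scale=.002);print(o.x,len(q))
q=P[(P[...,2]>.08)&(P[...,2]<.103)&(np.hypot(P[...,0]-.5025,P[...,1]-.2)<.03)]
o=least_squares(lambda p:np.hypot(q[:,0]-p[0],q[:,1]-p[1])-.016,[.5,.2],loss="soft_l1",f_scale=.002);print(o.x,len(q))
# drive outline from corners seen
C=np.array([[170,235],[232,227],[248,292],[190,305]])/6+[239.6,119.6]
```

```text
socket (array([0.5015, 0.2001]), array([ 0.3145, -0.3152,  0.0118]))
spindle (array([0.5027, 0.2132]), array([-0.6347,  0.6356, -0.0165]))
ringout (array([0.503 , 0.2049]), array([-0.3198,  0.3208, -0.0158]))
[0.5023 0.202  0.1245] 65
[0.501  0.2011] 169
[0.502 0.207] 132
```

Request:
step_arm:
  moves:
    - [2.8,-3.1,5,0,0,0,30]
    - [2.8,-3.1,12,0,0,0,30]
    - [2.8,-3.1,18,0,0,0,30]
    - [2.8,-3.1,23,0,0,0,30]
    - [2.8,-3.1,25,0,0,0,30]
    - [2.8,-3.1,25,0,0,0,30]

```text
clock: 5.85
tcp_pos: [0.5036, 0.2076, 0.1488]
orientation: [3.072, 0.654, -0.001]
contact_force: [-1.0, -0.3, -3.3]
grip_width: 0.041
gripper_force: 61.2
```

Request:
step_arm:
  moves:
    - [0,0,1,0,0,0,30]
    - [0,0,2,0,0,0,30]
    - [0,0,3,0,0,0,30]
    - [0,0,4,0,0,0,30]
    - [0,0,4,0,0,0,30]

```text
clock: 6.35
tcp_pos: [0.5038, 0.2077, 0.1452]
orientation: [3.073, 0.655, -0.0]
contact_force: [-0.4, -0.3, -3.1]
grip_width: 0.0409
gripper_force: 61.3
```

Request:
step_arm:
  moves:
    - [0,0,1,0,0,0,30]
    - [0,0,2,0,0,0,30]
    - [0,0,3,0,0,0,30]
    - [0,0,3,0,0,0,30]

```text
clock: 6.75
tcp_pos: [0.504, 0.2079, 0.1423]
orientation: [-3.073, -0.655, -0.0]
contact_force: [1.5, -0.3, -2.9]
grip_width: 0.0412
gripper_force: 61.3
```

Request:
step_arm:
  moves:
    - [0,0,1,0,0,0,30]
    - [0,0,2,0,0,0,30]
    - [0,0,2,0,0,0,30]

```text
clock: 7.05
tcp_pos: [0.504, 0.2079, 0.1403]
orientation: [-3.072, -0.655, -0.0]
contact_force: [0.9, 1.4, -2.7]
grip_width: 0.0406
gripper_force: 61.4
```

Request:
step_arm:
  moves:
    - [0,0,1,0,0,0,30]
    - [0,0,2,0,0,0,30]
    - [0,0,2,0,0,0,30]

```text
clock: 7.35
tcp_pos: [0.504, 0.2079, 0.1382]
orientation: [-3.072, -0.655, -0.0]
contact_force: [0.9, 1.1, -2.2]
grip_width: 0.041
gripper_force: 61.4
```

Request:
step_arm:
  moves:
    - [0,0,1,0,0,0,30]
    - [0,0,2,0,0,0,30]
    - [0,0,2,0,0,0,30]

```text
clock: 7.65
tcp_pos: [0.504, 0.2078, 0.1362]
orientation: [-3.073, -0.654, -0.0]
contact_force: [0.9, 0.3, -1.7]
grip_width: 0.0412
gripper_force: 61.4
```

Run:
```python
from bench import r
import cv2,numpy as np
f=r.grab_frame("side"); np.savez("pics/s4.npz",**f)
c=lambda i,x,y,w,h,k: cv2.resize(i[y:y+h,x:x+w],None,fx=k,fy=k,interpolation=cv2.INTER_CUBIC)
cv2.imwrite("pics/s4.png",c(f["image"],240,130,70,60,8)[:,:,::-1])
o=r.get_obs();print(o["tcp_pos"],o["contact_force"],o["moment"])
```

```text
[0.50397752 0.20782627 0.13624772] [ 1.14384932  1.35030272 -1.8473901 ] [ 0.22273958 -0.18632259 -0.02390448]
```

View pics/s4.png

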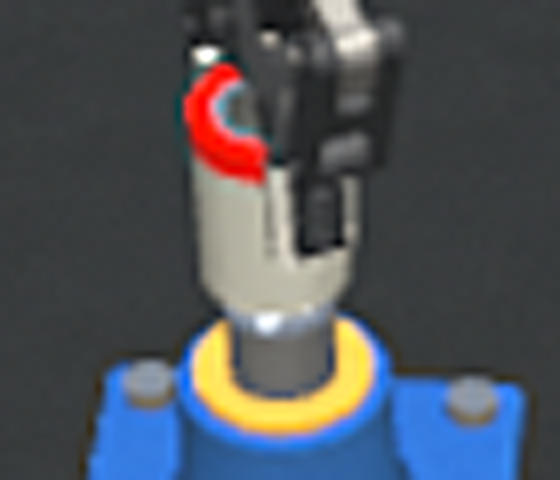

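Request:
step_arm:
  moves:
    - [0,0,1,0,0,0,30]
    - [0,0,2,0,0,0,30]
    - [0,0,2,0,0,0,30]

```text
clock: 8.0
tcp_pos: [0.504, 0.2079, 0.1343]
orientation: [-3.073, -0.655, -0.001]
contact_force: [0.3, 1.2, -0.8]
grip_width: 0.0411
gripper_force: 61.5
```

Request:
step_arm:
  moves:
    - [0,0,1,0,0,0,30]
    - [0,0,2,0,0,0,30]
    - [0,0,2,0,0,0,30]

```text
clock: 8.3
tcp_pos: [0.5041, 0.2079, 0.1324]
orientation: [-3.072, -0.655, -0.001]
contact_force: [0.4, 2.1, 1.6]
grip_width: 0.0411
gripper_force: 61.6
```

Request:
step_arm:
  moves:
    - [0,0,1,0,0,0,30]
    - [0,0,2,0,0,0,30]
    - [0,0,2,0,0,0,30]

```text
clock: 8.6
tcp_pos: [0.5041, 0.208, 0.1305]
orientation: [-3.072, -0.655, -0.001]
contact_force: [-0.1, 1.0, 3.8]
grip_width: 0.0408
gripper_force: 61.8
```

Request:
step_arm:
  moves:
    - [0,0,0.7,0,0,0,30]
    - [0,0,1.5,0,0,0,30]
    - [0,0,1.5,0,0,0,30]

```text
clock: 8.9
tcp_pos: [0.5042, 0.208, 0.129]
orientation: [-3.072, -0.655, -0.001]
contact_force: [1.1, 0.7, 3.8]
grip_width: 0.0409
gripper_force: 61.9
```

Request:
step_arm:
  moves:
    - [0,0,0.7,0,0,0,30]
    - [0,0,1.5,0,0,0,30]
    - [0,0,1.5,0,0,0,30]

```text
clock: 9.2
tcp_pos: [0.5043, 0.208, 0.1276]
orientation: [-3.072, -0.655, -0.001]
contact_force: [0.7, 1.5, 5.5]
grip_width: 0.041
gripper_force: 62.1
```

Request:
step_arm:
  moves:
    - [0,0,0.7,0,0,0,30]
    - [0,0,1.5,0,0,0,30]
    - [0,0,1.5,0,0,0,30]

```text
clock: 9.5
tcp_pos: [0.5039, 0.2079, 0.1257]
orientation: [-3.072, -0.654, -0.0]
contact_force: [2.0, 2.0, 0.4]
grip_width: 0.0407
gripper_force: 61.9
```

Request:
step_arm:
  moves:
    - [0,0,0.7,0,0,0,30]
    - [0,0,1.5,0,0,0,30]
    - [0,0,1.5,0,0,0,30]

```text
clock: 9.8
tcp_pos: [0.5039, 0.2079, 0.1241]
orientation: [-3.072, -0.654, -0.0]
contact_force: [1.9, 2.2, 2.7]
grip_width: 0.0409
gripper_force: 62.0
```

Request:
step_arm:
  moves:
    - [0,0,0.7,0,0,0,30]
    - [0,0,1.5,0,0,0,30]
    - [0,0,1.5,0,0,0,30]

```text
clock: 10.1
tcp_pos: [0.504, 0.2079, 0.1228]
orientation: [-3.073, -0.655, -0.0]
contact_force: [1.4, 2.6, 4.0]
grip_width: 0.0413
gripper_force: 62.1
```

Request:
step_arm:
  moves:
    - [0,0,0.7,0,0,0,30]
    - [0,0,1.5,0,0,0,30]
    - [0,0,1.5,0,0,0,30]

```text
clock: 10.4
tcp_pos: [0.504, 0.2079, 0.1214]
orientation: [-3.073, -0.655, -0.0]
contact_force: [1.1, 0.9, 4.8]
grip_width: 0.0412
gripper_force: 62.3
```

Request:
step_arm:
  moves:
    - [0,0,0.7,0,0,0,30]
    - [0,0,1.5,0,0,0,30]
    - [0,0,1.5,0,0,0,30]

```text
clock: 10.7
tcp_pos: [0.504, 0.2078, 0.12]
orientation: [-3.073, -0.654, -0.0]
contact_force: [0.7, 1.7, 6.0]
grip_width: 0.041
gripper_force: 62.4
```

Request:
step_arm:
  moves:
    - [0,0,0.7,0,0,0,30]
    - [0,0,1.5,0,0,0,30]
    - [0,0,1.5,0,0,0,30]

```text
clock: 11.0
tcp_pos: [0.504, 0.2079, 0.1186]
orientation: [-3.073, -0.654, -0.0]
contact_force: [0.4, 1.4, 6.4]
grip_width: 0.041
gripper_force: 62.6
```

Request:
step_arm:
  moves:
    - [0,0,0.7,0,0,0,30]
    - [0,0,1.5,0,0,0,30]
    - [0,0,1.5,0,0,0,30]

```text
clock: 11.3
tcp_pos: [0.504, 0.2079, 0.1172]
orientation: [3.073, 0.654, 0.001]
contact_force: [0.7, 1.9, 7.3]
grip_width: 0.0412
gripper_force: 62.7
```

Request:
step_arm:
  moves:
    - [0,0,0.7,0,0,0,30]
    - [0,0,1.5,0,0,0,30]
    - [0,0,1.5,0,0,0,30]

```text
clock: 11.6
tcp_pos: [0.504, 0.2079, 0.1159]
orientation: [3.073, 0.654, 0.001]
contact_force: [-0.6, 2.1, 9.0]
grip_width: 0.0407
gripper_force: 62.7
```

Request:
step_arm:
  moves:
    - [0,0,0.7,0,0,0,30]
    - [0,0,1.5,0,0,0,30]
    - [0,0,1.5,0,0,0,30]

```text
clock: 11.9
tcp_pos: [0.504, 0.2079, 0.1145]
orientation: [3.073, 0.654, 0.001]
contact_force: [-1.6, 0.5, 11.5]
grip_width: 0.0411
gripper_force: 62.8
```

Run:
```python
from bench import r
import cv2,numpy as np
F=[]
for i in range(6):
  f=r.grab_frame("side"); o=r.get_obs();F.append(np.r_[o["tcp_pos"]*1000,o["contact_force"]])
print(np.round(F,1),np.mean(F,0).round(2))
np.savez("pics/s5.npz",**f)
c=lambda i,x,y,w,h,k: cv2.resize(i[y:y+h,x:x+w],None,fx=k,fy=k,interpolation=cv2.INTER_CUBIC)
cv2.imwrite("pics/s5.png",c(f["image"],240,130,70,60,8)[:,:,::-1])
```

```text
[[ 5.041e+02  2.079e+02  1.146e+02 -1.300e+00  1.100e+00  1.120e+01]
 [ 5.041e+02  2.079e+02  1.146e+02 -1.100e+00  5.000e-01  1.060e+01]
 [ 5.040e+02  2.079e+02  1.146e+02 -1.000e-01  5.000e-01  1.120e+01]
 [ 5.041e+02  2.079e+02  1.146e+02 -9.000e-01  1.400e+00  1.060e+01]
 [ 5.041e+02  2.079e+02  1.146e+02 -1.100e+00  5.000e-01  1.060e+01]
 [ 5.040e+02  2.079e+02  1.146e+02 -5.000e-01  1.300e+00  1.160e+01]] [504.06 207.9  114.6   -0.83   0.89  10.97]
```

View pics/s5.png

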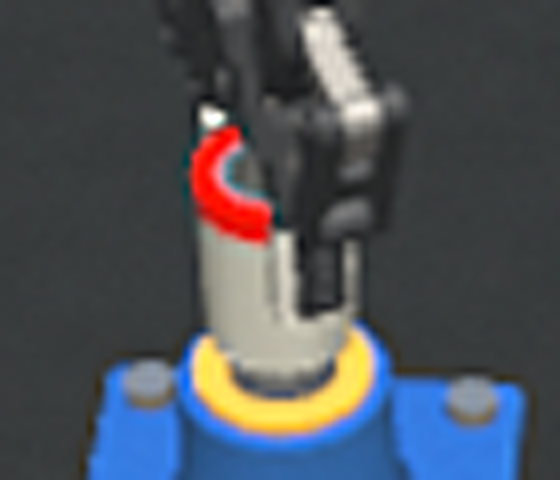

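Request:
step_arm:
  moves:
    - [0,0,-2,0,0,0,30]
    - [0,0,-4,0,0,0,30]
    - [0,0,-6,0,0,0,30]
    - [0,0,-8,0,0,0,30]
    - [0,0,-8,0,0,0,30]

```text
clock: 12.7
tcp_pos: [0.504, 0.2079, 0.1219]
orientation: [-3.073, -0.654, -0.0]
contact_force: [1.4, 2.1, 4.0]
grip_width: 0.0409
gripper_force: 62.3
```

Request:
step_arm:
  moves:
    - [0,0,-1,0,0,0,30]
    - [0,0,-2,0,0,0,30]
    - [0,0,-3,0,0,0,30]
    - [0,0,-3,0,0,0,30]

```text
clock: 13.1
tcp_pos: [0.5039, 0.2079, 0.1247]
orientation: [-3.072, -0.655, -0.0]
contact_force: [2.6, 3.4, 0.4]
grip_width: 0.0408
gripper_force: 62.0
```

Request:
step_arm:
  moves:
    - [0,0,-1,0,0,0,30]
    - [0,0,-2,0,0,0,30]
    - [0,0,-3,0,0,0,30]
    - [0,0,-3,0,0,0,30]

```text
clock: 13.5
tcp_pos: [0.5039, 0.2078, 0.1276]
orientation: [-3.072, -0.655, 0.0]
contact_force: [4.1, 3.6, -3.4]
grip_width: 0.0409
gripper_force: 61.7
```

Request:
step_arm:
  moves:
    - [0,0,-1,0,0,0,30]
    - [0,0,-2,0,0,0,30]
    - [0,0,-2,0,0,0,30]

```text
clock: 13.8
tcp_pos: [0.5038, 0.2078, 0.1294]
orientation: [-3.072, -0.655, 0.0]
contact_force: [4.5, 4.1, -5.5]
grip_width: 0.041
gripper_force: 61.6
```

Request:
step_arm:
  moves:
    - [0,0,-1,0,0,0,30]
    - [0,0,-1,0,0,0,30]
    - [0,0,-1,0,0,0,30]
    - [0,0,-1,0,0,0,30]

```text
clock: 14.2
tcp_pos: [0.5038, 0.2078, 0.1302]
orientation: [-3.072, -0.655, 0.0]
contact_force: [5.2, 4.9, -5.8]
grip_width: 0.0409
gripper_force: 61.5
```

Run:
```python
from bench import r
import cv2,numpy as np
F=[]
for i in range(6):
  f=r.grab_frame("side"); o=r.get_obs();F.append(np.r_[o["tcp_pos"]*1000,o["contact_force"]])
print(np.mean(F,0).round(2))
np.savez("pics/s6.npz",**f)
c=lambda i,x,y,w,h,k: cv2.resize(i[y:y+h,x:x+w],None,fx=k,fy=k,interpolation=cv2.INTER_CUBIC)
cv2.imwrite("pics/s6.png",c(f["image"],240,130,70,60,8)[:,:,::-1])
```

```text
[503.81 207.76 130.16   4.9    4.69  -6.53]
```

View pics/s6.png

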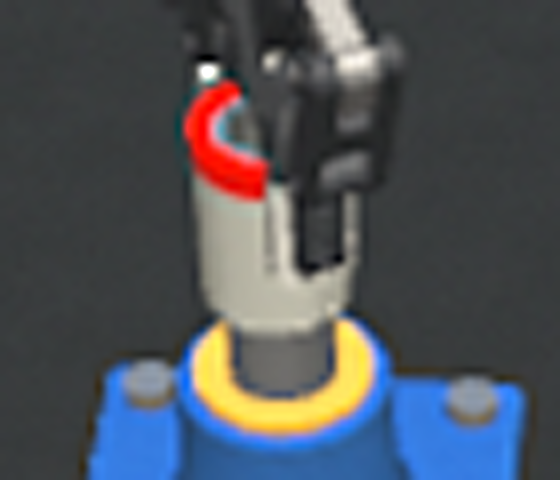

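Request:
step_arm:
  moves:
    - [0.3,-0.1,0,0,0,0,30]
    - [0.7,-0.2,1.5,0,0,0,30]
    - [0.7,-0.2,3,0,0,0,30]
    - [0.7,-0.2,4.5,0,0,0,30]
    - [0.7,-0.2,5.8,0,0,0,30]
    - [0.7,-0.2,5.8,0,0,0,30]

```text
clock: 15.1
tcp_pos: [0.504, 0.2079, 0.1248]
orientation: [3.072, 0.654, -0.002]
contact_force: [-0.6, 1.7, -0.5]
grip_width: 0.0411
gripper_force: 61.8
```

Request:
step_arm:
  grip_force: 20
  moves:
    - [0,0,0,0,0,0,40]
    - [0,0,0,0,0,0,41]
    - [0,0,0,0,0,0,43]
    - [0,0,0,0,0,0,48]
    - [0,0,0,0,0,0,56]
    - [0,0,0,0,0,0,66]
    - [0,0,0,0,0,0,76]
    - [0,0,0,0,0,0,85]

```text
clock: 15.9
tcp_pos: [0.5045, 0.2082, 0.125]
orientation: [3.073, 0.655, -0.0]
contact_force: [0.1, -0.3, -0.6]
grip_width: 0.085
gripper_force: 0.0
```

Request:
step_arm:
  moves:
    - [0,0,0,0,0,0,85]
    - [0,0,0,0,0,0,85]

```text
clock: 16.1
tcp_pos: [0.5044, 0.2082, 0.125]
orientation: [3.073, 0.655, -0.0]
contact_force: [-0.2, -0.1, 0.6]
grip_width: 0.0852
gripper_force: 0.0
```

Clear; retreat straight up, then check.

Request:
step_arm:
  moves:
    - [0,0,-8,0,0,0,85]
    - [0,0,-20,0,0,0,85]
    - [0,0,-40,0,0,0,85]
    - [0,0,-65,0,0,0,85]
    - [0,0,-90,0,0,0,85]
    - [0,0,-110,0,0,0,85]
    - [0,0,-120,0,0,0,85]
    - [0,0,-120,0,0,0,85]

```text
clock: 16.9
tcp_pos: [0.5053, 0.2088, 0.247]
orientation: [-3.072, -0.654, -0.006]
contact_force: [-0.3, -0.2, 0.2]
grip_width: 0.0851
gripper_force: 0.0
```

Run:
```python
from bench import r
import cv2,numpy as np
f=r.grab_frame("side");print(r.get_obs()["contact_force"],r.get_obs()["tcp_pos"])
np.savez("pics/s7.npz",**f)
c=lambda i,x,y,w,h,k: cv2.resize(i[y:y+h,x:x+w],None,fx=k,fy=k,interpolation=cv2.INTER_CUBIC)
cv2.imwrite("pics/s7.png",np.hstack([c(f["image"],240,130,60,60,8),c(f["image"],240,260,40,60,8)])[:,:,::-1])
```

```text
[-0.75082182 -0.32669444 -0.38911296] [0.50460407 0.20830985 0.24554461]
```

View pics/s7.png

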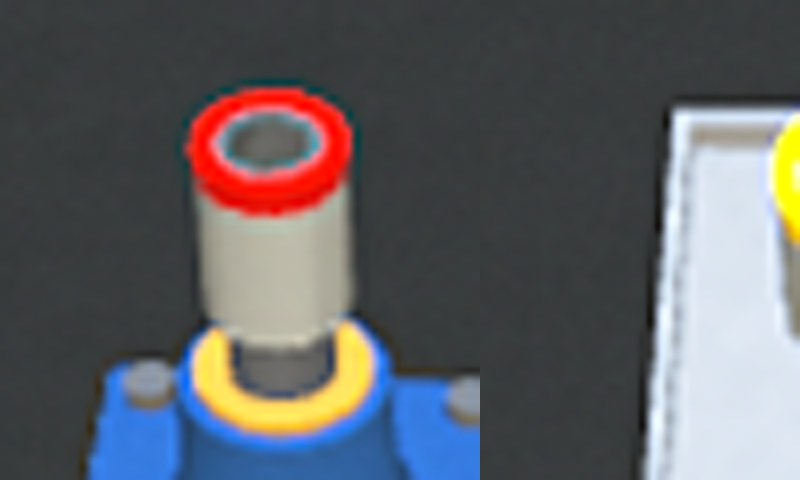

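The picture shows the socket upright on the drive (rim centred near crop pixel (270,145)). Its mouth sits directly on the dark spindle at about row 340, with no bright drive showing, and the gripper is clear.

```bash
python3 -c "
from bench import r
print(r.hand_in())"
```

```text
the job is handed in; nothing more can be done
None
```

The red-banded socket is on the blue stand's drive and handed in at about 17 s. The force drop and the picture indicate it clicked home, it held when tugged about 3 mm (estimated from the force) above the spindle's rest height, and I then let go, leaving it upright with the gripper clear.

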